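# Clip the feeder's wheels, put the spare clips away and jog it through slow to fast

### The arm

A 7-joint arm with a two-finger parallel gripper is mounted at the origin on the work surface. World frame = base frame: x ahead of the robot, y to its left, z up, the work surface at z = 0. Lengths are in m, angles in rad, forces in N, time in s.
With the tool pointing down it reaches from about 0.425 to 0.925 m from the base axis. Payload 6.8 kg.
Tool frame: the origin (TCP) lies on the centre line of the jaws, within the pads' length; the fingertips stand 19 mm ahead of it and the grasp point (between the pads) is the TCP; z points along the fingers, y is the line along which they close (so a half turn about z gives the same grasp; the last joint's range is limited). The gripper opens to 88 mm and grips with 3 to 60 N. Pads are 20 mm wide; open, the fingers measure 115 mm over their backs; the gripper's body (75 mm by 178 mm) begins 61 mm behind the grasp point.
Start: joints at [1.056, 0.477, 0.022, 1.555, -0.011, 1.109, -0.083], TCP at [0.267, -0.62, 0.242] pointing down, gripper open.
Joint ranges: [-2.96, 2.96], [-0.34, 2.1], [-1.41, 1.46], [0.24, 2.44], [-1.37, 4.51], [0.17, 1.92], [-2.96, 2.96]. Speed limits (rad/s): [2.39, 2.39, 3.14, 3.14, 3.14, 3.14, 3.14].

### API

Orientations are given as a rotation vector (axis times angle).
In Python, from workcell import * gives the robot as it stands. Calls block until the motion is done:
- move_pose(position, orientation): joint-space move of the TCP to a pose.
- movel(position, rot=None, speed=0.15): straight line of the TCP; rot=None keeps the orientation; speed is the mean speed in m/s.
- set_joints(angles): joint-space move.
- gripper_to(opening, grasp_force=None): finger opening in m; grasp_force is the grip in N (None keeps the last); returns when the fingers have stopped.
- wait(seconds).
- inverse_kinematics(position, orientation): joint angles nearest the present ones, or None.
- get_state(): the state.
- capture(name): name is "scene" or "top" or "wrist"; returns a dict with "img" (384x512x3 uint8, blue, green, red), "camera_matrix" (3x3 intrinsics, pixels), "R" (3x3) and "t" (3): a world point X has camera coordinates R X + t. Camera axes: x right, y down, z forward; pixel columns grow to the right and rows downward; lengths in m; the calibration is good to about 2 mm. A picture is of the moment at which its call begins. There is no depth.
A pose or a line that the arm cannot do raises PlanningError and nothing moves.
- sign_off(): hands the job in; it is judged then, once.
The state is a dict: "t": time; "qpos": joint angles; "dq": joint speeds; "joint_efforts": joint torques, N m; "tool_pos": TCP position; "tcp_rot": TCP orientation; "wrist_force": force on the tool from outside, world axes, zero at the start; "torque": the same for the moment, N m; "finger_gap": finger opening in m; "finger_force": force on a finger pad.
Only numpy, scipy, OpenCV 4.12 (cv2) and the standard library are available. Lean on these libraries where they do the work, as an engineer would, in place of code of your own. Each camera call takes 0.05 s, during which the arm holds its last target. There are 200 camera calls.

### The job

Make the power feeder ready to run: push a retaining clip fully home into the axle groove above every wheel that is fitted, and put the clips left over in the blue tray. When the wheels are clipped, take the gate lever from neutral to the slow leg, press the green jog button fully down and let it come up so that the gears mesh, then take the lever on to the near end of the fast leg and jog it there the same way. Do not disturb the rail, the mallet or the plane.

Things in the scene. Friction and masses are not known exactly. Their poses are not given: they have to be found in the camera images.
- feeder: Small power feeder fixed to the bench, swung up so that its three wheel axles stand upright in a row. Grey housing 110 x 310 mm, 55 mm high; origin under its centre, on the bench. Its x axis points across the row, roughly away from the robot; y along the row to the green gearbox (110 x 100 mm, 78 mm high, centre at y = 270 mm); z up. Axles at y = -95, 0, 95 mm.
- axle1_groove (a point): Groove of upright steel axle 1: the point on its axis 108 mm above the bench. Groove 18 mm in diameter, from 98 to 114 mm above the bench; a fitted wheel's upper face is at 102 mm, which leaves 12 mm of it clear. The axle's head above it is 24 mm in diameter, its top at 120 mm. An axle that is bare, without a wheel, needs no clip.
- axle2_groove (a point): Groove of upright steel axle 2: the point on its axis 108 mm above the bench. Groove 18 mm in diameter, from 98 to 114 mm above the bench; a fitted wheel's upper face is at 102 mm, which leaves 12 mm of it clear. The axle's head above it is 24 mm in diameter, its top at 120 mm. An axle that is bare, without a wheel, needs no clip.
- axle3_groove (a point): Groove of upright steel axle 3: the point on its axis 108 mm above the bench. Groove 18 mm in diameter, from 98 to 114 mm above the bench; a fitted wheel's upper face is at 102 mm, which leaves 12 mm of it clear. The axle's head above it is 24 mm in diameter, its top at 120 mm. An axle that is bare, without a wheel, needs no clip.
- wheel1_face (a point): Feed wheel on axle 1 (black tyre, yellow hub, 76 mm in diameter, 42 mm high, loose on its axle by 1.5 mm): the point on its axis in the plane of its flat upper face, 102 mm above the bench. z up. Absent if that axle carries no wheel.
- wheel2_face (a point): Feed wheel on axle 2 (black tyre, yellow hub, 76 mm in diameter, 42 mm high, loose on its axle by 1.5 mm): the point on its axis in the plane of its flat upper face, 102 mm above the bench. z up. Absent if that axle carries no wheel.
- wheel3_face (a point): Feed wheel on axle 3 (black tyre, yellow hub, 76 mm in diameter, 42 mm high, loose on its axle by 1.5 mm): the point on its axis in the plane of its flat upper face, 102 mm above the bench. z up. Absent if that axle carries no wheel.
- clip1_grip (a point): Retaining clip 1 (75 g): centre of its upright orange finger grip, 22 mm (clip's x) x 12 mm (y) x 30 mm high, 15 mm above the clip's underside. The clip's x axis points from the grip to its open mouth, z up as it lies flat on the bench, mouth roughly away from the robot (within 30 degrees).
- clip1_eye (a point): Clip 1: centre between its two steel jaws, 40 mm ahead of the grip along x, 3 mm above the underside (flat part 6 mm thick, 37 mm across, reaching 13 mm ahead). Pushed along its x, its 12 mm mouth meets the 18 mm groove 16 mm short of home, springs open at about 5 N and snaps home with this point on the axle's axis (play 1.5 mm). Any direction of push will do.
- clip2_grip (a point): Retaining clip 2 (75 g): centre of its upright orange finger grip, 22 mm (clip's x) x 12 mm (y) x 30 mm high, 15 mm above the clip's underside. The clip's x axis points from the grip to its open mouth, z up as it lies flat on the bench, mouth roughly away from the robot (within 30 degrees).
- clip2_eye (a point): Clip 2: centre between its two steel jaws, 40 mm ahead of the grip along x, 3 mm above the underside (flat part 6 mm thick, 37 mm across, reaching 13 mm ahead). Pushed along its x, its 12 mm mouth meets the 18 mm groove 16 mm short of home, springs open at about 5 N and snaps home with this point on the axle's axis (play 1.5 mm). Any direction of push will do.
- clip3_grip (a point): Retaining clip 3 (75 g): centre of its upright orange finger grip, 22 mm (clip's x) x 12 mm (y) x 30 mm high, 15 mm above the clip's underside. The clip's x axis points from the grip to its open mouth, z up as it lies flat on the bench, mouth roughly away from the robot (within 30 degrees).
- clip3_eye (a point): Clip 3: centre between its two steel jaws, 40 mm ahead of the grip along x, 3 mm above the underside (flat part 6 mm thick, 37 mm across, reaching 13 mm ahead). Pushed along its x, its 12 mm mouth meets the 18 mm groove 16 mm short of home, springs open at about 5 N and snaps home with this point on the axle's axis (play 1.5 mm). Any direction of push will do.
- clip4_grip (a point): Retaining clip 4 (75 g): centre of its upright orange finger grip, 22 mm (clip's x) x 12 mm (y) x 30 mm high, 15 mm above the clip's underside. The clip's x axis points from the grip to its open mouth, z up as it lies flat on the bench, mouth roughly away from the robot (within 30 degrees).
- clip4_eye (a point): Clip 4: centre between its two steel jaws, 40 mm ahead of the grip along x, 3 mm above the underside (flat part 6 mm thick, 37 mm across, reaching 13 mm ahead). Pushed along its x, its 12 mm mouth meets the 18 mm groove 16 mm short of home, springs open at about 5 N and snaps home with this point on the axle's axis (play 1.5 mm). Any direction of push will do.
- lever_ball (a point): Centre of the red ball (32 mm in diameter) of the gate lever that stands in the zigzag slot on top of the gearbox. Its pivot is at (0, 270, 8) mm in the feeder's frame; there ball - pivot = 145 mm * (sin u cos w, sin w, cos u cos w), u = 0.421 - gate_shift, w = 0.148 - gate_select. The lever stays where it is left; about 2 N at the ball moves it.
- gate_shift (a joint): Lever angle along the gate (rad), grows as the ball is pulled towards the robot (feeder -x). Zigzag: neutral leg from 0 to 0.273 (gate_select 0); cross slot at 0.273; slow leg, in the middle and nearer the wheels, from 0.273 to 0.569 (gate_select 0.296); cross slot back at 0.569; fast leg from 0.569 to its near end at 0.842 (gate_select 0). Play 0.035 either side.
- gate_select (a joint): Lever angle across the gate (rad): 0 on the side away from the wheels (neutral and fast legs), 0.296 in the slow leg on the side of the wheels (ball moved along the feeder's -y).
- jog_top (a point): Centre of the top of the green jog button (28 mm in diameter) on the grey control box, 73 mm above the bench when up; the box (70 x 110 mm, 50 mm high) is fixed.
- jog (a joint): Travel of the jog button in m: 0 up, 0.006 fully down; it takes 5 N fully down and springs back by itself.
- tray_in (a point): Centre of the floor of the blue spares tray, 5 mm above the bench; axes as the tray's. The tray is fixed, inside 120 mm along its x (away from the robot) and 160 mm along its y, walls 5 mm thick, rim 30 mm above the bench.
- rail: Bystander: a pine rail with a tenon, 190 x 45 x 30 mm; origin under its centre. Leave it alone.
- mallet: Bystander: a wooden joiner's mallet lying on its side, head 75 x 120 x 55 mm, 340 mm long; origin on the bench under it, the head 110 mm along its x. Leave it alone.
- plane: Bystander: a blue and steel block plane, 160 x 50 mm, 60 mm high; origin under its centre. Leave it alone.
There are look-alikes about, which are no part of the job. Leave any yellow look-alike of the part that bears clip2_grip alone. Leave any orange look-alike of the part that bears wheel2_face alone.

How it is judged:
By the outcome, as a careful person would: the job done as asked, in the order asked, and still so for the second after the job is handed in, with the robot touching nothing.
Of wheel1, wheel2, wheel3 only 2 to 3 are there at a start; the rules pass over those that are not, and their reading is None.
At some moment in a run one of clip1, clip2, clip3, clip4 may be knocked a few centimetres aside while the robot is not near it.
It also fails if it takes over 210 s, if anything falls off the work surface, if the arm or the gripper's body presses on something with over 40 N, if the wrist force passes 120 N, or if a joint passes its speed limit or range.

## Working session

There is one attempt and no reset: what is moved stays moved. The work goes in short steps, each a Python script; the robot and the scene stay as the last script left them, time stands still between calls to the robot, and variables do not carry over. Pictures are saved under pics/ and viewed, at most 14 in all, crops included, and the job is handed in when it is done.

```bash
ls; mkdir -p pics; python3 - <<'E'
from workcell import *
import cv2,json
for n in("scene","top"):
    c=capture(n); cv2.imwrite(f"pics/{n}0.png",c["img"]); 
    print(n,c["camera_matrix"],c["R"],c["t"])
s=get_state();print(s["t"],s["tcp_rot"],s["tool_pos"])
E
```

```text
pics
scene [[466.36663888   0.         249.27196257]
 [  0.         466.36663888 197.34185918]
 [  0.           0.           1.        ]] [[ 0.22022661  0.97525777  0.01930107]
 [ 0.6882171  -0.14132566 -0.71160683]
 [-0.69127235  0.16999808 -0.70231274]] [-0.136694   -0.32611594  2.31972423]
top [[458.45437243   0.         258.93212973]
 [  0.         458.45437243 188.63581453]
 [  0.           0.           1.        ]] [[-0.02750448 -0.99954211  0.01261216]
 [-0.99722731  0.02656367 -0.06951311]
 [ 0.06914626 -0.01448911 -0.99750131]] [-0.01382743  0.58919458  1.48678389]
0.1 [-3.07531601e+00 -6.34320099e-01  6.96753641e-04] [ 0.26685681 -0.61946869  0.24081541]
```

View pics/scene0.png

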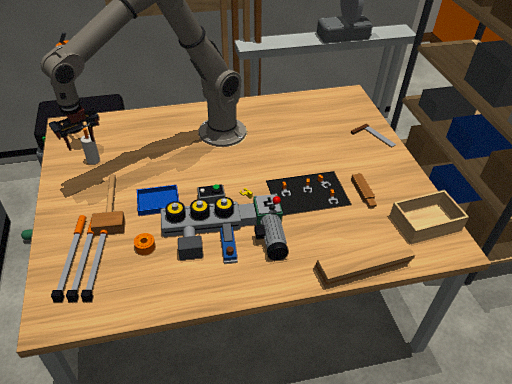

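View pics/top0.png

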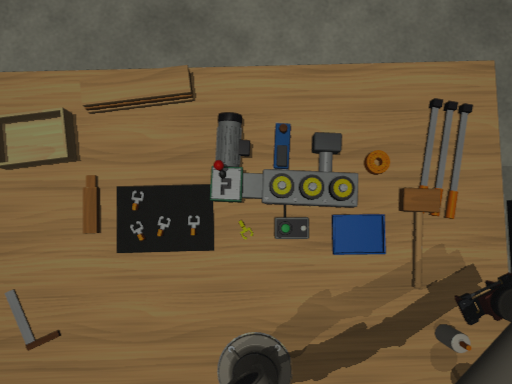

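Scene (512x384): three wheels with yellow hubs at top-view px (282,186), (312,187) and (343,188). The four orange-gripped clips are on the black mat at (137,200), (137,230), (164,225) and (194,224). The yellow clip at (245,230) and the orange wheel at (377,162) are the look-alikes. Lever ball is at (219,165), jog button at (285,228) and tray at (358,234).

Next I'll write helpers and take wrist views over the mat and the feeder.

```bash
cat > h.py <<'E'
from workcell import *
import numpy as np, cv2
from scipy.spatial.transform import Rotation as Ro
def ray(c,px):
    R=np.array(c["R"]);t=np.array(c["t"]);K=np.array(c["camera_matrix"])
    d=R.T@np.linalg.solve(K,[px[0],px[1],1.]);return -R.T@t,d/np.linalg.norm(d)
def plane(c,px,z):
    o,d=ray(c,px);return o+d*(z-o[2])/d[2]
def tri(obs):
    A=np.zeros((3,3));b=np.zeros(3);rs=[ray(c,p) for c,p in obs]
    for o,d in rs:
        P=np.eye(3)-np.outer(d,d);A+=P;b+=P@o
    X=np.linalg.solve(A,b)
    return X,max(np.linalg.norm((np.eye(3)-np.outer(d,d))@(X-o)) for o,d in rs)
def proj(c,X):
    p=np.array(c["camera_matrix"])@(np.array(c["R"])@X+np.array(c["t"]));return p[:2]/p[2]
def down(yaw):
    """tool pointing down, tool y (closing line) at world angle yaw"""
    y=np.array([np.cos(yaw),np.sin(yaw),0]);z=np.array([0,0,-1.]);x=np.cross(y,z)
    return Ro.from_matrix(np.c_[x,y,z]).as_rotvec()
def hsv(c): return cv2.cvtColor(c["img"],cv2.COLOR_BGR2HSV)
def blobs(m,amin=20):
    n,l,s,ce=cv2.connectedComponentsWithStats(m.astype(np.uint8)*255)
    return [(ce[i],s[i,4],np.argwhere(l==i)[:,::-1]) for i in range(1,n) if s[i,4]>=amin]
E
python3 - <<'E'
from h import *
c=capture("top")
for n,p,z in [("axle1?",(343,188),.12),("axle3?",(282,186),.12),("ax2",(312,187),.12),("ball",(219,165),.13),("jog",(285,228),.073),("tray",(358,234),.005),("c",(194,224),.03),("c",(164,225),.03),("c",(137,230),.03),("c",(137,200),.03),("yel",(245,230),.0)]:
    print(n,plane(c,p,z).round(3))
s=get_state()
w=capture("wrist");R=Ro.from_rotvec(s["tcp_rot"]).as_matrix()
C=-np.array(w["R"]).T@w["t"];print("cam in tool",R.T@(C-s["tool_pos"]),"axes",np.array(w["R"])@R, w["camera_matrix"])
for p in [(.55,.28,.40),(.6,0,.40)]:
  for yaw in (np.pi/2,-np.pi/2,0,np.pi):
    q=inverse_kinematics(p,down(yaw)); print(p,yaw,None if q is None else np.round(q,2))
E
```

```text
axle1? [ 0.577 -0.287  0.12 ]
axle3? [ 0.588 -0.099  0.12 ]
ax2 [ 0.582 -0.192  0.12 ]
ball [0.657 0.092 0.13 ]
jog [ 0.458 -0.108  0.073]
tray [ 0.431 -0.354  0.005]
c [0.479 0.184 0.03 ]
c [0.478 0.281 0.03 ]
c [0.464 0.369 0.03 ]
c [0.561 0.368 0.03 ]
yel [0.454 0.02  0.   ]
cam in tool [ 0.08270875  0.00074257 -0.14370061] axes [[-1.11567852e-04  9.99999951e-01 -2.91257851e-04]
 [-9.54787570e-01 -1.93111318e-04 -2.97288846e-01]
 [-2.97288888e-01  2.44921497e-04  9.54787545e-01]] [[300.26475554   0.         260.36093382]
 [  0.         300.26475554 193.62498785]
 [  0.           0.           1.        ]]
(0.55, 0.28, 0.4) 1.5707963267948966 [ 0.15  0.46 -1.06  1.43  0.4   1.48  0.68]
(0.55, 0.28, 0.4) -1.5707963267948966 [ 0.1   0.43 -0.96  1.44  0.35  1.46 -2.42]
(0.55, 0.28, 0.4) 0 [ 0.16  0.46 -1.06  1.43  0.4   1.48 -0.89]
(0.55, 0.28, 0.4) 3.141592653589793 [ 0.21  0.51 -1.18  1.43  0.47  1.51  2.19]
(0.6, 0, 0.4) 1.5707963267948966 [ 0.47  0.34 -0.76  1.48  0.23  1.41  1.27]
(0.6, 0, 0.4) -1.5707963267948966 [ 0.2   0.28 -0.39  1.5   0.1   1.38 -1.77]
(0.6, 0, 0.4) 0 [ 0.35  0.3  -0.59  1.49  0.17  1.4  -0.25]
(0.6, 0, 0.4) 3.141592653589793 [-0.96  0.49  1.29  1.58 -0.47  1.44 -2.79]
```

```bash
python3 - <<'E'
from h import *
import pickle
D=[]
s=get_state();movel([.30,-.58,.32]) if 0 else None
for i,p in enumerate([(.47,-.22,.30),(.47,-.02,.30),(.45,.20,.30),(.45,.33,.30)]):
    try: move_pose(p,down(np.pi/2)) if i==0 else movel(p,down(np.pi/2),speed=.25)
    except PlanningError as e: print(p,e); continue
    wait(.3); c=capture("wrist");D.append(c);cv2.imwrite(f"pics/w{i}.png",c["img"])
    print(i,get_state()["t"],np.round(get_state()["qpos"],2))
D.append(capture("top"));D.append(capture("scene"))
pickle.dump(D,open("D.pkl","wb"))
a=[cv2.imread(f"pics/w{i}.png") for i in range(4)]
cv2.imwrite("pics/mos.png",cv2.resize(np.vstack([np.hstack(a[:2]),np.hstack(a[2:])]),(800,600)))
E
```

```text
0 2.2083 [ 0.88  0.23 -0.65  1.82  0.15  1.15  1.75]
1 3.5083 [ 0.64  0.15 -0.79  1.91  0.12  1.13  1.37]
2 4.8917 [ 0.27  0.23 -0.93  1.86  0.2   1.15  0.84]
3 5.9083 [-0.01  0.37 -0.93  1.72  0.31  1.21  0.55]
```

View pics/mos.png

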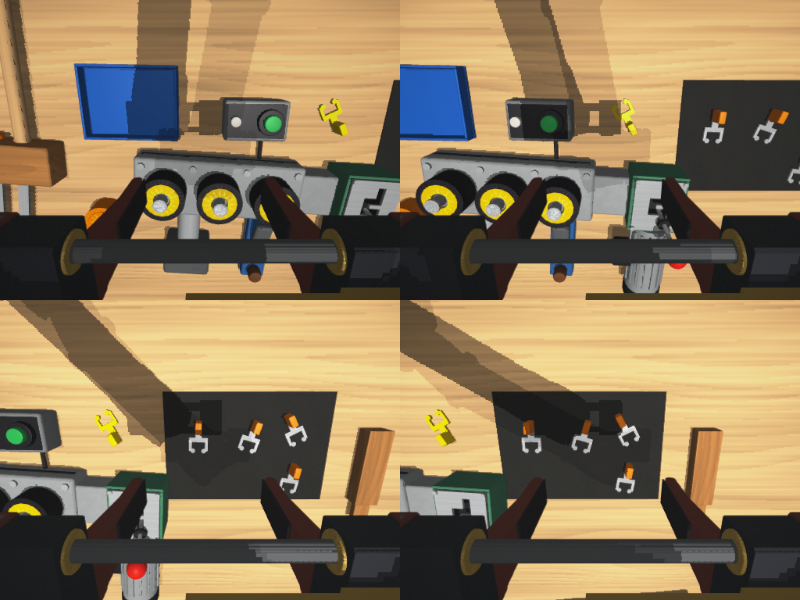

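The mosaic shows four frames, w0 to w3. In w0 and w1 all three hubs with bright axle heads are visible, with the tray, jog and yellow look-alike clip beside them. In w2 and w3 the four orange-gripped clips lie on the mat, at w3 mosaic px (530,430), (585,430), (625,425) and (627,475). Next I'll segment these and triangulate.

```bash
cat >> h.py <<'E'
def wheels(c):
    """yellow hub hull ellipse centres, and bright-head centre"""
    h=hsv(c);m=(abs(h[...,0].astype(int)-27)<6)&(h[...,1]>150)&(h[...,2]>70)
    out=[]
    for ce,a,px in blobs(m,150):
        hull=cv2.convexHull(px.astype(np.int32))
        (x,y),ax,an=cv2.fitEllipse(hull)
        M=np.zeros(m.shape,np.uint8);cv2.fillPoly(M,[hull],1)
        g=(M>0)&(h[...,1]<60)&(h[...,2]>90)
        gb=blobs(g,15);gc=max(gb,key=lambda b:b[1]) if gb else None
        out.append(((x,y),ax,cv2.contourArea(hull),None if gc is None else (gc[0],gc[1])))
    return out
def clips(c,X0=None):
    """orange grips on the mat: list of (grip px centroid, area, jaw px centroid)"""
    h=hsv(c);H,S,V=[h[...,i].astype(int) for i in range(3)]
    # only within the mat area: project world box
    W=np.array([plane(c,(u,v),0)[:2] for v in range(0,384,8) for u in range(0,512,8)]).reshape(48,64,2)
    W=cv2.resize(W.astype(np.float32),(512,384),interpolation=cv2.INTER_LINEAR)
    roi=(W[...,0]>.40)&(W[...,0]<.63)&(W[...,1]>.12)&(W[...,1]<.43)
    o=roi&(H>3)&(H<19)&(S>150)&(V>70); st=roi&(S<60)&(V>90)
    sb=blobs(st,15);out=[]
    for ce,a,px in blobs(o,12):
        if not sb: continue
        j=min(sb,key=lambda b:np.linalg.norm(b[0]-ce))
        out.append((ce,a,j[0],j[1],px,j[2]))
    return out
E
python3 - <<'E'
from h import *
import pickle
D=pickle.load(open("D.pkl","rb"))
for i in(0,1,4,5):
    print("frame",i)
    for e,ax,A,g in wheels(D[i]): print(np.round(e,1),np.round(ax,1),int(A),g and np.round(g[0],1),g and g[1],plane(D[i],e,.102).round(4),g and plane(D[i],g[0],.12).round(4))
for i in(2,3,4):
    print("clips",i)
    for ce,a,j,ja,_,_ in clips(D[i]): print(ce.round(1),a,j.round(1),ja,plane(D[i],ce,.02).round(4),plane(D[i],j,.006).round(4))
v=[D[0]["img"][170:300,130:400],D[3]["img"][110:260,100:370]]
cv2.imwrite("pics/crop1.png",np.vstack([cv2.resize(x,(800,300),interpolation=cv2.INTER_CUBIC) for x in v]))
E
```

```text
frame 0
[427.3 148.2] [30.6 55.4] 1080 None None [ 0.4414 -0.0309  0.102 ] None
[206.4 256.4] [40.7 45.6] 1413 [204.9 262.8] 268 [ 0.5791 -0.2898  0.102 ] [ 0.5778 -0.2885  0.12  ]
[280.7 261.1] [40.3 45.4] 1421 [281.9 267.9] 253 [ 0.5859 -0.195   0.102 ] [ 0.585  -0.1947  0.12  ]
frame 1
[288.6 147.5] [26.8 55.6] 919 None None [0.4405 0.0109 0.102 ] None
[ 49.7 256.6] [38.5 48.8] 1410 [ 40.7 263.7] 242 [ 0.5791 -0.2903  0.102 ] [ 0.5787 -0.2891  0.12  ]
[123.5 259.9] [38.9 43.8] 1203 [118.9 268.6] 242 [ 0.584  -0.1968  0.102 ] [ 0.5857 -0.1948  0.12  ]
[199.4 265.9] [40.  44.8] 1274 [197.6 272.4] 263 [ 0.5929 -0.1002  0.102 ] [ 0.5912 -0.0987  0.12  ]
frame 4
[281.6 184.9] [18.  18.3] 247 [281.5 184.5] 48 [ 0.5929 -0.0994  0.102 ] [ 0.5926 -0.0979  0.12  ]
[311.9 186.1] [18.1 18.7] 257 [312.2 186. ] 46 [ 0.5864 -0.1938  0.102 ] [ 0.5853 -0.1924  0.12  ]
[342.4 187.5] [18.3 18.8] 254 [343.1 187. ] 40 [ 0.5796 -0.2888  0.102 ] [ 0.5797 -0.2874  0.12  ]
frame 5
clips 2
[371.8 153.6] 182 [378.  172.4] 363 [0.4422 0.3567 0.02  ] [0.4728 0.3743 0.006 ]
[253.7 162.5] 157 [253.5 183.2] 319 [0.4547 0.189  0.02  ] [0.4892 0.1882 0.006 ]
[327.5 162.2] 140 [318.9 181.5] 368 [0.4544 0.2947 0.02  ] [0.4868 0.2868 0.006 ]
[377.5 218.6] 233 [370.4 234.1] 270 [0.5413 0.3761 0.02  ] [0.5737 0.3738 0.006 ]
clips 3
[281.7 153.9] 156 [292.1 172. ] 330 [0.4428 0.3583 0.02  ] [0.4725 0.3754 0.006 ]
[238.3 162.3] 155 [233.3 182. ] 318 [0.4548 0.2965 0.02  ] [0.4878 0.2871 0.006 ]
[164.  162.7] 233 [167.6 183.4] 334 [0.4551 0.1899 0.02  ] [0.4897 0.1877 0.006 ]
[292.8 218.3] 177 [287.9 235.3] 284 [0.5412 0.3771 0.02  ] [0.576  0.3718 0.006 ]
clips 4
[133.7 205.6] 22 [137.1 197. ] 69 [0.5438 0.381  0.02  ] [0.5727 0.3733 0.006 ]
```

View pics/crop1.png

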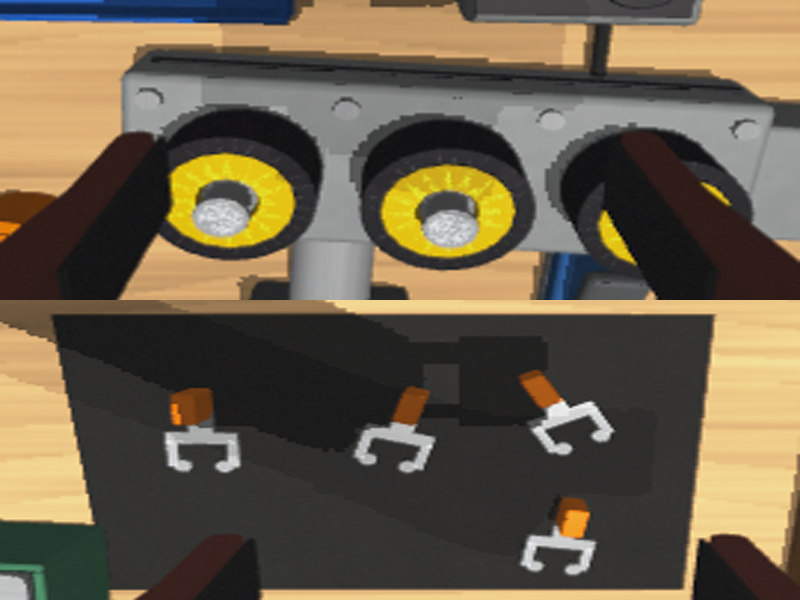

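The crop confirms wheels on all three axles (bright heads in the yellow hubs) and four orange clips on the mat with steel jaws pointing away from the robot. The look-alikes are outside both areas. Next come the triangulation checks and clip poses.

```bash
cat >> h.py <<'E'
def clip_pose(c,b):
    """eye(2), yaw of a clip from steel pixels on z=.006 and grip centroid"""
    ce,a,jc,ja,opx,px=b
    P=np.array([plane(c,p,.006)[:2] for p in px]);g=plane(c,ce,.018)[:2]
    d=P.mean(0)-g;yaw=np.arctan2(d[1],d[0])
    r=cv2.minAreaRect((P*1000).astype(np.float32));ang=np.deg2rad(r[2])
    k=np.round((yaw-ang)/(np.pi/2));y2=ang+k*np.pi/2
    yy=y2 if abs(y2-yaw)<.2 else yaw
    x=np.array([np.cos(yy),np.sin(yy)]);n=np.array([-x[1],x[0]])
    f=np.percentile(P@x,99);l=P@n;lat=(np.percentile(l,1)+np.percentile(l,99))/2
    return x*(f-.013)+n*lat,yy,yaw,np.ptp(l),g
E
python3 - <<'E'
from h import *
import pickle
D=pickle.load(open("D.pkl","rb"))
W=[{round(plane(D[i],g[0],.12)[1],1):g[0] for e,ax,A,g in wheels(D[i]) if g} for i in(0,1,4)]
for k in(-.3,-.2,-.1):
    print("axle head",k,*[np.round(v,4) for v in tri([(D[i],w[k]) for i,w in zip((0,1,4),W) if k in w])])
E=[{round(plane(D[i],e,.102)[1],1):e for e,ax,A,g in wheels(D[i]) if g} for i in(0,1,4)]
for k in(-.3,-.2,-.1):
    print("face",k,*[np.round(v,4) for v in tri([(D[i],w[k]) for i,w in zip((0,1,4),E) if k in w])])
B=clips(D[2]);C=clips(D[3])
for b in B:
    p=clip_pose(D[2],b);m=min(C,key=lambda q:np.linalg.norm(clip_pose(D[3],q)[0]-p[0]));q=clip_pose(D[3],m)
    print("clip",p[0].round(4),q[0].round(4),"yaw",np.round([p[1],q[1],p[2],q[2]],2),"w",round(p[3],4),round(q[3],4),"jaw tri",tri([(D[2],b[2]),(D[3],m[2])])[0].round(4),"grip tri",tri([(D[2],b[0]),(D[3],m[0])])[0].round(4))
h=hsv(D[2])
red=lambda h:((h[...,0]<4)|(h[...,0]>176))&(h[...,1]>180)&(h[...,2]>90)
ob=[]
for i in(1,2,4,5):
    b=blobs(red(hsv(D[i])),15);print("red",i,[(x[0].round(1),x[1]) for x in b])
grn=lambda h:(abs(h[...,0].astype(int)-68)<12)&(h[...,1]>150)&(h[...,2]>80)
for i in(0,1,2,4): print("green",i,[(x[0].round(1),x[1],plane(D[i],x[0],.073).round(4)) for x in blobs(grn(hsv(D[i])),15)])
blu=lambda h:(abs(h[...,0].astype(int)-110)<10)&(h[...,1]>150)
for i in(0,4): print("blue",i,[(x[0].round(1),x[1],plane(D[i],x[0],.015).round(4)) for x in blobs(blu(hsv(D[i])),200)])
E
```

```text
axle head -0.3 [ 0.5789 -0.2885  0.1195] 0.0013
axle head -0.2 [ 0.5852 -0.1938  0.1202] 0.0015
axle head -0.1 [ 0.5926 -0.0986  0.118 ] 0.0006
face -0.3 [ 0.5791 -0.2894  0.1024] 0.0009
face -0.2 [ 0.5852 -0.1951  0.1025] 0.0021
face -0.1 [ 0.5928 -0.0997  0.1024] 0.0004
clip [0.4782 0.3773] [0.4779 0.3774] yaw [0.48 0.48 0.5  0.52] w 0.0377 0.0374 jaw tri [0.4735 0.3758 0.0022] grip tri [0.4434 0.3587 0.0149]
clip [0.495 0.188] [0.4958 0.1872] yaw [ 0.   -0.07 -0.02 -0.04] w 0.0362 0.0376 jaw tri [0.4891 0.1882 0.0074] grip tri [0.4555 0.189  0.0171]
clip [0.4932 0.2848] [0.4934 0.2849] yaw [-0.31 -0.3  -0.25 -0.28] w 0.0379 0.0369 jaw tri [0.4876 0.287  0.0049] grip tri [0.4558 0.296  0.014 ]
clip [0.5815 0.3715] [0.5819 0.3709] yaw [-0.1  -0.17 -0.1  -0.16] w 0.0382 0.0375 jaw tri [0.5713 0.3709 0.0135] grip tri [0.5426 0.3775 0.0167]
red 1 [(array([355. , 339.5]), np.int32(117))]
red 2 [(array([173.9, 345.8]), np.int32(417))]
red 4 [(array([218.1, 164.5]), np.int32(63))]
red 5 [(array([276.5, 199.1]), np.int32(42))]
green 0 [(array([349.6, 158.7]), np.int32(306), array([ 0.4589, -0.1095,  0.073 ]))]
green 1 [(array([190. , 158.3]), np.int32(342), array([ 0.4582, -0.1091,  0.073 ]))]
green 2 [(array([ 19.5, 173.7]), np.int32(401), array([ 0.4579, -0.1067,  0.073 ]))]
green 4 [(array([285.3, 227.7]), np.int32(52), array([ 0.4591, -0.1088,  0.073 ]))]
blue 0 [(array([164.1, 129.9]), np.int32(12073), array([ 0.4287, -0.3559,  0.015 ])), (array([320.4, 291.4]), np.int32(254), array([ 0.6932, -0.1211,  0.015 ]))]
blue 4 [(array([281.5, 142.8]), np.int32(317), array([ 0.7398, -0.1091,  0.015 ])), (array([358.3, 234. ]), np.int32(2024), array([ 0.4308, -0.3522,  0.015 ]))]
```

```bash
cat >> h.py <<'E'
AX={1:np.array([.5789,-.2885]),2:np.array([.5854,-.1937]),3:np.array([.5924,-.0985])}
PHI=-np.arctan2(.0136,.190)
def v3(p,z): return [p[0],p[1],z]
def look_clips():
    move_pose([.45,.27,.30],down(np.pi/2));wait(.25)
    c=capture("wrist");return c,[clip_pose(c,b) for b in clips(c)]
def pick(ref):
    c,P=look_clips()
    print("see",[(p[0].round(3).tolist(),round(p[1],2),round(p[3],3)) for p in P])
    p=min(P,key=lambda p:np.linalg.norm(p[0]-ref))
    x=np.array([np.cos(p[1]),np.sin(p[1])]);g=p[0]-.04*x
    print("grip",g.round(4),"centroid",p[4].round(4),"yaw",round(p[1],3))
    gripper_to(.045);r=down(p[1]+np.pi/2)
    move_pose(v3(g,.12),r);movel(v3(g,.025),r,speed=.12)
    gripper_to(.0,40);s=get_state();print("gap",s["finger_gap"],s["finger_force"])
    movel(v3(g,.24),r,speed=.25);s=get_state();print("lifted gap",s["finger_gap"],"t",s["t"])
def insert(k,z=.129):
    x=np.array([np.cos(PHI),np.sin(PHI)]);r=down(PHI+np.pi/2);at=lambda s:AX[k]-(.04+s)*x
    move_pose(v3(at(.06),.24),r);movel(v3(at(.06),z),r,speed=.15)
    movel(v3(at(.026),z),r,speed=.1);wait(.2);f0=np.array(get_state()["wrist_force"]);log=[]
    for s in np.arange(.022,-.0061,-.002):
        movel(v3(at(s),z),r,speed=.03);f=np.array(get_state()["wrist_force"])-f0
        fx=-f[:2]@x;log.append((round(s*1e3),round(fx,1)))
        if s<.006 and fx>14: break
    print(log,"gap",get_state()["finger_gap"])
def release(k):
    gripper_to(.035);s=get_state();p=s["tool_pos"];movel([p[0],p[1],.24],speed=.2);print("t",get_state()["t"])
E
python3 - <<'E'
from h import *
pick(np.array([.4955,.1876]))
insert(3)
c=capture("wrist");cv2.imwrite("pics/ins3.png",c["img"])
c=capture("top");cv2.imwrite("pics/ins3t.png",c["img"])
E
```

```text
see [([0.478, 0.378], np.float64(0.5), np.float64(0.037)), ([0.495, 0.201], np.float64(0.3), np.float64(0.019)), ([0.493, 0.285], np.float64(-0.29), np.float64(0.037)), ([0.581, 0.371], np.float64(-0.15), np.float64(0.037))]
grip [0.4567 0.1889] centroid [0.4556 0.1892] yaw 0.298
gap 0.011899880079677445 40.000844488386065
lifted gap 0.011600075812858567 t 10.85
[(22, np.float64(-0.5)), (20, np.float64(-0.1)), (18, np.float64(-0.9)), (16, np.float64(-0.4)), (14, np.float64(-0.9)), (12, np.float64(1.9)), (10, np.float64(4.6)), (8, np.float64(6.6)), (6, np.float64(7.1)), (4, np.float64(3.9)), (2, np.float64(4.9)), (0, np.float64(-1.7)), (-2, np.float64(-2.6)), (-4, np.float64(-0.7)), (-6, np.float64(4.3))] gap 0.0119103957858688
```

View pics/ins3.png

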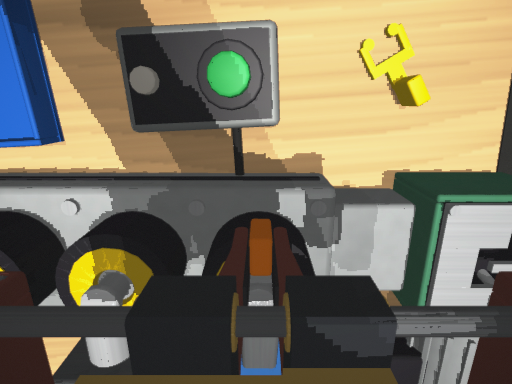

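The wrist view shows the orange grip held at about (260,245) with the wheel 3 head behind it, and the yellow look-alike untouched at (395,70). Force peaked at 7 N and then dropped, so the clip snapped. I'll push to the firm stop, release and check.

```bash
python3 - <<'E'
from h import *
x=np.array([np.cos(PHI),np.sin(PHI)])
for i in range(4):
    p=np.array(get_state()["tool_pos"]);
    movel([*(p[:2]+.0015*x),p[2]],speed=.03);f=np.array(get_state()["wrist_force"]);print(np.round(f,1),get_state()["tool_pos"])
    if -f[:2]@x>11: break
release(3)
move_pose([.44,-.10,.30],down(np.pi/2));wait(.25)
a=capture("wrist");move_pose([.44,-.20,.30],down(np.pi/2));wait(.25);b=capture("wrist")
cv2.imwrite("pics/c3.png",np.hstack([cv2.resize(v,(400,400),interpolation=cv2.INTER_CUBIC) for v in (a["img"][190:300,180:290],b["img"][190:300,270:380])]))
E
```

```text
[-4.7 -0.1  1.9] [ 0.55693688 -0.09562615  0.12801154]
[-5.8 -0.2  1.4] [ 0.55693852 -0.09561185  0.12748559]
[-6.9 -1.7  6. ] [ 0.55691038 -0.09560398  0.12729457]
[-7.4 -1.1  7. ] [ 0.55693749 -0.09556526  0.1272813 ]
t 19.6917
```

View pics/c3.png

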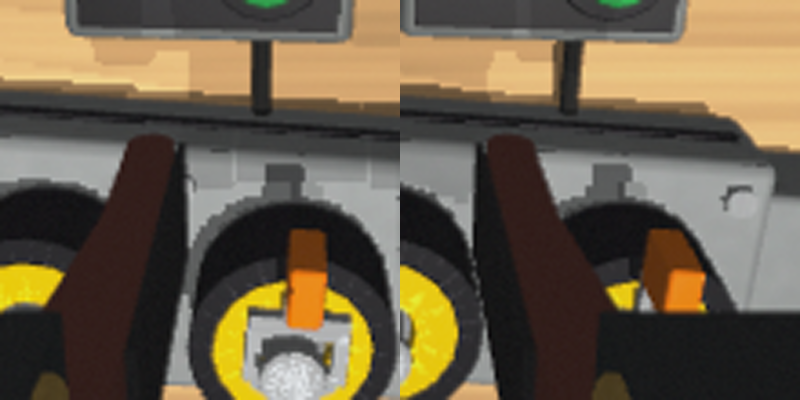

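```bash
sed -i 's/st=roi&(S<60)&(V>90)/st=roi\&(S<60)\&(V>75)/; s/-.0061,-.002/-.0121,-.002/; s/s<.006 and fx>14/s<.004 and fx>9/' h.py
python3 - <<'E'
from h import *
c=capture("wrist"); # geometry check of clip 3
h=hsv(c);o=(h[...,0]>3)&(h[...,0]<19)&(h[...,1]>180)&(h[...,2]>170)
for ce,a,px in blobs(o,30):
    g=plane(c,ce,.135);print("orange",ce.round(1),a,g.round(4),"d to axle3",np.linalg.norm(g[:2]-AX[3]).round(4))
c,P=look_clips();ps=[p for p in P]
print([(p[0].round(3).tolist(),round(p[1],2),round(p[2],2),round(p[3],3)) for p in ps])
pick(np.array([.493,.285]))
insert(2)
E
```

```text
orange [348.1 269.3] 100 [ 0.5481 -0.0966  0.135 ] d to axle3 0.0444
[([0.478, 0.377], np.float64(0.49), np.float64(0.52), np.float64(0.038)), ([0.493, 0.285], np.float64(-0.29), np.float64(-0.3), np.float64(0.038)), ([0.582, 0.371], np.float64(-0.15), np.float64(-0.08), np.float64(0.038)), ([0.584, 0.369], np.float64(-0.47), np.float64(-0.47), np.float64(0.043))]
see [([0.478, 0.378], np.float64(0.52), np.float64(0.037)), ([0.494, 0.285], np.float64(-0.29), np.float64(0.038)), ([0.583, 0.371], np.float64(-0.17), np.float64(0.038))]
grip [0.4558 0.296 ] centroid [0.4555 0.2964] yaw -0.291
gap 0.01178498739652322 40.000420007309
lifted gap 0.01182886754758505 t 27.7083
[(22, np.float64(-0.5)), (20, np.float64(0.2)), (18, np.float64(0.3)), (16, np.float64(0.1)), (14, np.float64(3.3)), (12, np.float64(6.1)), (10, np.float64(7.2)), (8, np.float64(8.7)), (6, np.float64(6.4)), (4, np.float64(2.8)), (2, np.float64(-1.3)), (0, np.float64(-1.7)), (-2, np.float64(2.0)), (-4, np.float64(5.5)), (-6, np.float64(11.7))] gap 0.011766700387527834
```

```bash
python3 - <<'E'
from h import *
release(2)
pick(np.array([.478,.3775]))
insert(1);release(1)
move_pose([.40,-.20,.33],down(np.pi/2));wait(.25)
c=capture("wrist");h=hsv(c);o=(h[...,0]>3)&(h[...,0]<19)&(h[...,1]>180)&(h[...,2]>170)
for ce,a,px in blobs(o,30):
    g=plane(c,ce,.135);print("orange",ce.round(1),a,g.round(4),[np.linalg.norm(g[:2]-AX[k]).round(4) for k in AX])
cv2.imwrite("pics/all.png",cv2.resize(c["img"][180:300,130:390],(800,370),interpolation=cv2.INTER_CUBIC))
E
```

```text
t 36.1083
see [([0.478, 0.377], np.float64(0.49), np.float64(0.038)), ([0.582, 0.371], np.float64(-0.15), np.float64(0.038))]
grip [0.4431 0.3583] centroid [0.4406 0.3562] yaw 0.493
gap 0.012174598993703151 39.98655617237091
lifted gap 0.011420335638488849 t 41.925
[(22, np.float64(1.6)), (20, np.float64(0.4)), (18, np.float64(0.3)), (16, np.float64(3.4)), (14, np.float64(6.8)), (12, np.float64(7.5)), (10, np.float64(8.0)), (8, np.float64(8.5)), (6, np.float64(4.7)), (4, np.float64(0.3)), (2, np.float64(-1.1)), (0, np.float64(-0.3)), (-2, np.float64(6.3)), (-4, np.float64(10.6))] gap 0.011703640624178537
t 50.6
orange [  5.  214.3] 60 [ 0.4509 -0.508   0.135 ] [np.float64(0.2541), np.float64(0.3419), np.float64(0.4333)]
orange [267.2 281.5] 116 [ 0.5447 -0.1915  0.135 ] [np.float64(0.1029), np.float64(0.0407), np.float64(0.1045)]
```

View pics/all.png

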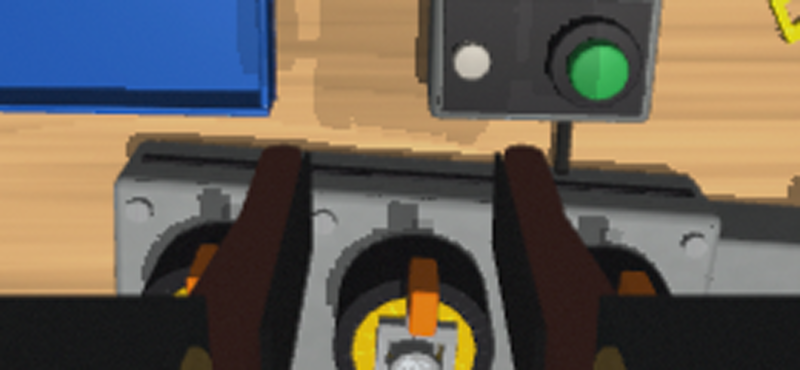

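The crop shows clip 2 seated around its head at (410,340). The clip 1 and 3 grips are partly hidden behind the gripper. Now the spare goes to the tray, then a check from the top camera and a lever/button measurement.

```bash
python3 - <<'E'
from h import *
import pickle
pick(np.array([.582,.371]))
r=down(np.pi/2)
move_pose([.425,-.354,.24],r);movel([.415,-.354,.036],r,speed=.15)
gripper_to(.04);movel([.415,-.354,.30],speed=.25);print(get_state()["t"])
D=[]
D.append(capture("top")) # tray hidden, clips visible maybe
for p in [(.47,.02,.33),(.47,.12,.33),(.45,.25,.33)]:
    move_pose(p,r);wait(.25);D.append(capture("wrist"))
D.append(capture("top"));D.append(capture("scene"));pickle.dump(D,open("E.pkl","wb"))
red=lambda h:((h[...,0]<5)|(h[...,0]>175))&(h[...,1]>150)&(h[...,2]>60)
for i,c in enumerate(D): print("red",i,[(x[0].round(1),x[1]) for x in blobs(red(hsv(c)),25)])
a=cv2.resize(D[4]["img"][140:260,200:400],(800,480),interpolation=cv2.INTER_CUBIC)
cv2.imwrite("pics/top2.png",a)
cv2.imwrite("pics/lev.png",np.hstack([D[i]["img"][150:] for i in(1,2,3)]) if 0 else cv2.resize(np.hstack([D[i]["img"][130:] for i in(1,2)]),(800,200)))
cv2.imwrite("pics/v.png",np.vstack([cv2.imread("pics/lev.png"),cv2.resize(D[4]["img"][150:260,200:400],(800,400),interpolation=cv2.INTER_CUBIC)]))
E
```

```text
see [([0.582, 0.371], np.float64(-0.15), np.float64(0.038))]
grip [0.5424 0.3771] centroid [0.5399 0.376 ] yaw -0.152
gap 0.011557733028912947 39.99275028705597
lifted gap 0.01194612356872755 t 57.5917
63.5583
red 0 [(array([218.4, 164.6]), np.int32(74))]
red 1 []
red 2 [(array([240.8, 303.3]), np.int32(67))]
red 3 []
red 4 [(array([218.4, 164.6]), np.int32(75))]
red 5 [(array([276.4, 199.3]), np.int32(49))]
```

View pics/v.png

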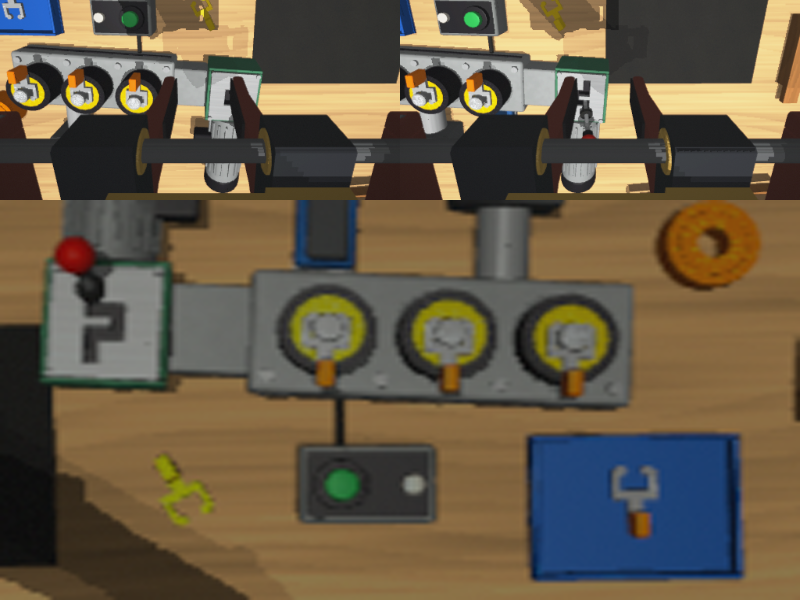

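The top crop shows the three clips seated alike, with grips at (325,372), (450,378) and (572,382) pointing to the robot and heads inside the jaws. The spare lies inside the tray at (635,500), and the yellow and orange look-alikes are untouched. The lever ball is at (75,253), in neutral. Now I'll check the clip distances and measure the ball.

```bash
cat >> h.py <<'E'
RF=Ro.from_euler("z",PHI).as_matrix();PIV=np.array([.5854,-.1937,0])+RF@[0,.270,.008]
def ball(s,e):
    u=.421-s;w=.148-e
    return PIV+RF@(.145*np.array([np.sin(u)*np.cos(w),np.sin(w),np.cos(u)*np.cos(w)]))
def redpx(c):
    h=hsv(c);m=((h[...,0]<5)|(h[...,0]>175))&(h[...,1]>150)&(h[...,2]>60)
    b=max(blobs(m,15),key=lambda b:b[1]);return cv2.minEnclosingCircle(b[2].astype(np.float32))[0]
E
python3 - <<'E'
from h import *
import pickle
D=pickle.load(open("E.pkl","rb"));c=D[1]
h=hsv(c);o=(h[...,0]>3)&(h[...,0]<19)&(h[...,1]>180)&(h[...,2]>170)
for ce,a,px in blobs(o,25):
    g=plane(c,ce,.135);print("orange",ce.round(1),a,g.round(4),min(np.linalg.norm(g[:2]-AX[k]).round(4) for k in AX))
X,e=tri([(D[4],redpx(D[4])),(D[5],redpx(D[5]))]);print("ball",X.round(4),e.round(4),"pred",ball(0,0).round(4))
for k in [(0,0),(.273,0),(.273,.296),(.42,.296),(.569,.296),(.569,0),(.842,0)]: print(k,ball(*k).round(3))
E
```

```text
orange [  0.9 121.9] 36 [ 0.4115 -0.2663  0.135 ] 0.1689
orange [ 14.1 228.1] 145 [ 0.5383 -0.2831  0.135 ] 0.041
orange [ 91.8 232.9] 141 [ 0.5448 -0.1891  0.135 ] 0.0408
orange [169.1 237.8] 133 [ 0.5516 -0.0944  0.135 ] 0.041
orange [  4.7 266.2] 87 [ 0.5912 -0.3082  0.135 ] 0.0232
ball [0.6564 0.0937 0.1462] 0.0018 pred [0.6647 0.0928 0.1389]
(0, 0) [0.665 0.093 0.139]
(0.273, 0) [0.627 0.095 0.15 ]
(0.273, 0.296) [0.624 0.053 0.15 ]
(0.42, 0.296) [0.603 0.054 0.151]
(0.569, 0.296) [0.582 0.056 0.15 ]
(0.569, 0) [0.585 0.098 0.15 ]
(0.842, 0) [0.548 0.101 0.139]
```

Clip grips sit at 41 mm from each axle, so all three are home. The ball agrees with the model within gate play. Next I'll grip the ball and move it to the slow leg.

```bash
cat >> h.py <<'E'
RL=down(PHI+np.pi/2)
def lever(path,off=np.zeros(3),n=3):
    a=path[0]
    for b in path[1:]:
        for t in np.linspace(0,1,n+1)[1:]:
            movel(ball(*(np.array(a)*(1-t)+np.array(b)*t))+off,RL,speed=.08)
        s=get_state();print(b,"F",np.round(s["wrist_force"],1),"err",np.round(np.array(s["tool_pos"])-ball(*b)-off,4),"gap",round(s["finger_gap"],4));a=b
def grab(p):
    gripper_to(.055);p=np.array(p);move_pose(p+[0,0,.09],RL);movel(p,RL,speed=.12);gripper_to(0,25)
def letgo():
    gripper_to(.055);wait(.1);p=np.array(get_state()["tool_pos"]);movel(p+[0,0,.10],speed=.2)
def jog():
    r=down(np.pi/2);gripper_to(0,10);move_pose([.4585,-.1087,.16],r);movel([.4585,-.1087,.096],r,speed=.1);wait(.15)
    f0=get_state()["wrist_force"][2];log=[]
    for z in np.arange(.093,.0799,-.001):
        movel([.4585,-.1087,z],r,speed=.03);f=get_state()["wrist_force"][2]-f0;log.append((round(z,3),round(f,1)))
        if f>10: break
    print(log);wait(.4);movel([.4585,-.1087,.16],speed=.1);print("t",get_state()["t"])
E
python3 - <<'E'
from h import *
grab([.660,.093,.1415]);s=get_state();print("gap",s["finger_gap"],s["tool_pos"])
lever([(.02,0),(.273,0),(.273,.296),(.43,.296)])
letgo()
move_pose([.42,.0,.30],down(np.pi/2));wait(.2);c=capture("top");d=capture("scene")
X,e=tri([(c,redpx(c)),(d,redpx(d))]);print("ball",X.round(4),e,"want",ball(.43,.296).round(4),get_state()["t"])
E
```

```text
gap 0.03060936319531925 [0.66033429 0.09285512 0.14191072]
(0.273, 0) F [ 0.2 -0.1  1. ] err [-0.0005  0.0001 -0.0001] gap 0.0308
(0.273, 0.296) F [-0.2 -0.7  4. ] err [-0.     -0.0013 -0.0001] gap 0.0308
(0.43, 0.296) F [-0.2 -1.4  1.7] err [-0.0005 -0.0002 -0.0003] gap 0.0312
ball [0.5999 0.0548 0.1533] 0.0002757335037155588 want [0.6019 0.0544 0.1514] 75.0917
```

The ball is in the slow leg within 3 mm of the intended point. Now the jog.

```bash
python3 - <<'E'
from h import *
c=capture("top");h=hsv(c)
jog()
E
```

```text
[(np.float64(0.093), np.float64(-0.9)), (np.float64(0.092), np.float64(0.3)), (np.float64(0.091), np.float64(0.9)), (np.float64(0.09), np.float64(1.7)), (np.float64(0.089), np.float64(1.8)), (np.float64(0.088), np.float64(3.0)), (np.float64(0.087), np.float64(4.6)), (np.float64(0.086), np.float64(5.0)), (np.float64(0.085), np.float64(14.6))]
t 81.325
```

The button bottomed out: the force jumped past 5 N to the stop, and it was then released. On to the fast leg.

```bash
python3 - <<'E'
from h import *
grab([.601,.0545,.152]);print("gap",get_state()["finger_gap"])
lever([(.43,.296),(.569,.296),(.569,0),(.85,0)])
letgo()
move_pose([.42,-.15,.30],down(np.pi/2));wait(.2);c=capture("top");d=capture("scene")
X,e=tri([(c,redpx(c)),(d,redpx(d))]);print("ball",X.round(4),e,"want",ball(.842,0).round(4),get_state()["t"])
cv2.imwrite("pics/fast.png",np.hstack([cv2.resize(c["img"][150:220,190:260],(400,400)),cv2.resize(d["img"][180:230,240:290],(400,400))]))
E
```

```text
gap 0.030841348298422756
(0.569, 0.296) F [-1.  -1.9  6.2] err [-0.0006  0.      0.0005] gap 0.0308
(0.569, 0) F [-0.  -1.8 -1. ] err [-0.0002  0.     -0.0004] gap 0.0306
(0.85, 0) F [-0.  -1.  -2.3] err [-0.0002  0.0001  0.    ] gap 0.0307
ball [0.5466 0.1034 0.139 ] 0.0008564819975164478 want [0.5477 0.1011 0.1389] 90.0333
```

View pics/fast.png

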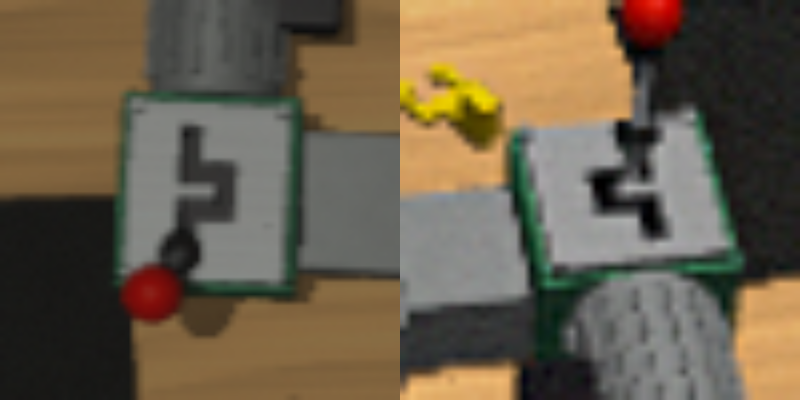

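The lever is at the near end of the fast leg, with the ball at (150,292) in the left crop and the zigzag slot empty behind it. Jog again and take a final check.

```bash
python3 - <<'E'
from h import *
jog()
move_pose([.45,.30,.33],down(np.pi/2));wait(.5);c=capture("top");d=capture("scene")
X,e=tri([(c,redpx(c)),(d,redpx(d))]);print("ball",X.round(4),get_state()["t"])
cv2.imwrite("pics/end.png",cv2.resize(c["img"][130:290,190:450],(800,492),interpolation=cv2.INTER_CUBIC))
E
```

```text
[(np.float64(0.093), np.float64(-0.2)), (np.float64(0.092), np.float64(-0.9)), (np.float64(0.091), np.float64(1.4)), (np.float64(0.09), np.float64(2.5)), (np.float64(0.089), np.float64(1.9)), (np.float64(0.088), np.float64(3.1)), (np.float64(0.087), np.float64(3.2)), (np.float64(0.086), np.float64(4.3)), (np.float64(0.085), np.float64(14.0))]
t 96.1083
ball [0.5464 0.1026 0.1413] 98.3333
```

View pics/end.png

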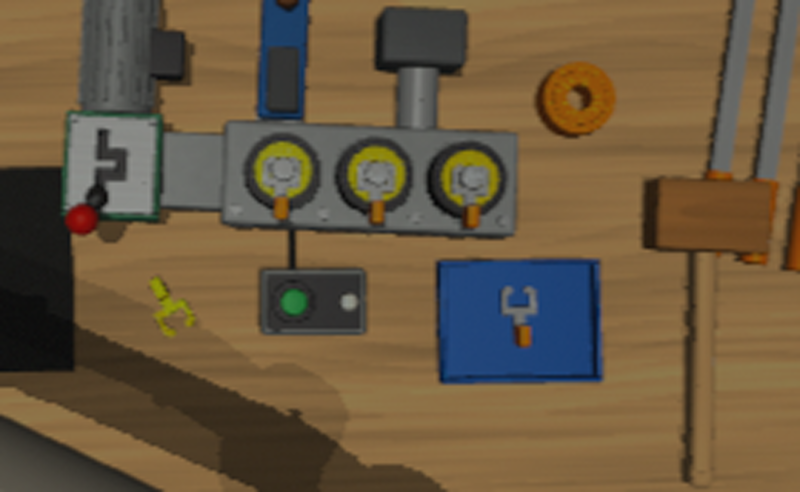

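The final view shows three clips seated at (282,205), (377,210) and (472,213), the spare in the tray at (520,315) and the lever at the fast near end at (82,218). The mallet and plane are where they were. Handing in.

```bash
python3 -c "
from workcell import *
print(sign_off())"
```

```text
the job is handed in; nothing more can be done
None
```

The job is handed in at about 98 s: all three wheels are clipped, the spare clip is in the blue tray, the lever was jogged in the slow leg and again at the near end of the fast leg, and I touched neither the rail, the mallet nor the plane; no verdict was returned.

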